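# Move the finished sample jars from the carousel into the cooling box

## Robot

A 6-joint arm with a two-finger parallel gripper is mounted at the origin on the work surface. World frame = base frame: x ahead of the robot, y to its left, z up, the work surface at z = 0. Lengths are in mm, angles in rad, forces in N, time in s.
With the tool pointing down it reaches from about 400 to 825 mm from the base axis. Payload 7 kg.
Tool frame: the origin (TCP) lies at the very end of the fingers, on their centre line; the grasp point (between the pads) lies 19 mm behind it; z points along the fingers, y is the line along which they close (so a half turn about z gives the same grasp; the last joint's range is limited). The gripper opens to 88 mm and grips with 3 to 60 N. Pads are 19 mm wide; open, the fingers measure 130 mm over their backs; the gripper's body (78 mm by 193 mm) begins 47 mm behind the grasp point.
Start: joints at [1.435, 0.359, 0.012, 0, -1.224, -0.288], TCP at [277.584, 615.258, 226.561] pointing down, gripper open.
Joint ranges: [-3.07, 3.07], [-1.43, 2.12], [-1.02, 1.25], [-3.03, 1.67], [-3.05, -0], [-3.03, 3.03]. Speed limits (rad/s): [2.39, 2.39, 3.01, 3.14, 3.14, 3.14].

## Interface

Orientations are given as a unit quaternion [x, y, z, w].
In Python, from plant import bot gives the robot as it stands. Calls block until the motion is done:
- bot.move_ptp(position, orientation): joint-space move of the TCP to a pose.
- bot.line_to(position, velocity=150, ori=None): straight line of the TCP; ori=None keeps the orientation; velocity is the mean speed in mm/s.
- bot.move_joints(angles): joint-space move.
- bot.move_gripper(opening, force=None): finger opening in mm; force is the grip in N (None keeps the last); returns when the fingers have stopped.
- bot.pause(seconds).
- bot.solve_ik(position, orientation): joint angles nearest the present ones, or None.
- bot.read_state(): the state.
- bot.camera(name): name is "scene" or "top" or "wrist"; returns the picture (384x512x3 uint8, red, green, blue); there is no depth.
- bot.get_calibration(name): a dict with "fx", "fy", "cx", "cy" (pixels), "view" (4x4, takes a point from world to camera coordinates); the wrist camera has in their place "T_tool_cam" (4x4, takes a point from camera to tool coordinates, whose origin is the TCP and whose axes are the flange's). Camera axes: x right, y up, looking along -z (the intrinsics and any distortion apply to the point x, -y, -z); pixel columns grow to the right and rows downward; lengths in mm; the calibration is good to about 2 mm. A picture is of the moment at which its call begins: read the wrist's pose just before it. get_calibration takes no time and is no camera call.
A pose or a line that the arm cannot do raises bot.Unreachable and nothing moves.
- bot.close_job(): hands the job in; it is judged then, once.
The state is a dict: "t": time; "joint_pos": joint angles; "qvel": joint speeds; "tau": joint torques, N m; "tcp_pos": TCP position; "eef_rot": TCP orientation; "contact_force": force on the tool from outside, world axes, zero at the start; "moment": the same for the moment, N m; "width": finger opening in mm; "finger_force": force on a finger pad.
Only numpy, scipy, OpenCV 4.12 (cv2) and the standard library are available. Lean on these libraries where they do the work, as an engineer would, in place of code of your own. Each camera call takes 0.05 s, during which the arm holds its last target. There are 200 camera calls.

## Task

Swing the cooling box's lid right over onto its rest, letting it down gently, then turn the carousel (knob on top) to bring each round sample jar in turn to the open front, lift it out and stand it upright on the floor of the cooling box. When all the jars are in, swing the lid back over and let it down gently until it is fully shut. Leave the square cartridge standing in the carousel, and do not disturb the other things on the bench.

Things in the scene. Friction and masses are not known exactly. Their poses are not given: they have to be found in the camera images.
- box: cooling box fixed to the bench: white plastic, open-topped, outside 270 (its x) x 140 (its y) x 72 mm, walls 6 mm, inner floor 8 mm above its origin, which is the centre of its underside. Its lid is hinged along the top of its +y side; 85 mm beyond that side stands a 100 mm high aluminium rest with a rubber top, where the open lid stops
- lid (a joint): hinge of the box's flat grey lid (270 x 138 x 8 mm, 250 g, moves freely and falls either way, no catch). 0: shut; 1.57: upright; 2.75: swung over and lying on its rest (the stop)
- lid_bar (a point): middle of the straight steel bar of the lid's bail handle. The bar is 10 mm thick, 110 mm long, parallel to the hinge, 180 mm from the hinge line, with 35 mm clear between it and the lid's edge; in line with the lid, so it stands out beyond the box's -y side when shut. The bar is round and turns in the grip, so a hand that stays upright can carry it all the way over
- lid_hinge (a point): middle of the lid's hinge line, on the box (axes as the box's): hinge line along the box's x; shut, the handle bar lies 180 mm away towards the box's -y at the height of the hinge (76 mm); opening lifts it up and over towards +y
- housing: round white housing of the sample carousel, fixed to the bench, 278 mm across; origin at the bench on the carousel's axis. Its front is its -x side, towards the robot. A flat clear guard (upper face 111 mm up, with a grey crossbar along the housing's y at its x = 70 mm, up to 117 mm) covers all that lies beyond 35 mm in front of the axis (its x > -0.035), so a jar can be lifted out only when its bay faces front
- carousel (a joint): turn of the carousel, counter-clockwise seen from above, in rad relative to the housing (at 0 one bay faces exactly front); it turns freely at least one whole turn each way with light friction and stays where it is left. Its deck is 40 mm above the bench and has four equal bays around a 110 mm wide hub, parted by thin fins, inside a rim of 262 mm inner width; hub and rim rise 20 mm above the deck, the fins 12 mm
- knob (a point): middle of the black knob on the carousel's axis, above the guard (141 mm above the bench): upright round cylinder, 36 mm across, 38 mm high; turning it turns the carousel
- cartridge: square white control cartridge, 38 x 38 x 44 mm, 80 g, in one bay of the carousel; it stays there. Origin: centre of its underside
- jar1: round amber sample jar with white cap, 50 mm across over its whole height, 44 mm high, about 80 g, standing in one bay of the carousel, about 90 mm from the axis. Origin: centre of its underside, z along its height. May be absent
- jar2: round amber sample jar with white cap, 50 mm across over its whole height, 44 mm high, about 80 g, standing in one bay of the carousel, about 90 mm from the axis. Origin: centre of its underside, z along its height. May be absent
- jar3: round amber sample jar with white cap, 50 mm across over its whole height, 44 mm high, about 80 g, standing in one bay of the carousel, about 90 mm from the axis. Origin: centre of its underside, z along its height. May be absent
- dish: bystander on the bench: shallow glass dish, 90 mm across, 16 mm high. Origin: centre of its underside
- slidebox: bystander on the bench: cardboard slide box, 85 x 40 x 35 mm. Origin: centre of its underside
- reagent: bystander on the bench: amber reagent bottle, 60 mm across, 130 mm high. Origin: centre of its underside
- beaker: bystander on the bench: glass beaker, 80 mm across, 100 mm high. Origin: centre of its underside
- tipbox: bystander on the bench: open grey divided tip box, 120 x 80 x 50 mm. Origin: centre of its underside
- notes: bystander on the bench: pad of paper, 100 x 150 x 12 mm. Origin: centre of its underside
Mind the look-alikes: they are no part of the job. Leave any green look-alike of the jar2 alone.

How it is judged:
By the outcome, as a careful person would: the job done as asked, in the order asked, and still so for the second after the job is handed in, with the robot touching nothing.
Of jar1, jar2, jar3 only 2 to 3 are there at a start; the rules pass over those that are not, and their reading is None.
At some moment in a run one of jar1, jar2, jar3 may be knocked a few centimetres aside while the robot is not near it.
It also fails if it takes over 210 s, if anything falls off the work surface, if the arm or the gripper's body presses on something with over 40 N, if the wrist force passes 120 N, or if a joint passes its speed limit or range.

## Working session

There is one attempt and no reset: what is moved stays moved. The work goes in short steps, each a Python script; the robot and the scene stay as the last script left them, time stands still between calls to the robot, and variables do not carry over. Pictures are saved under pics/ and viewed, at most 14 in all, crops included, and the job is handed in when it is done.

```bash
ls; mkdir -p pics
python3 - <<'E'
from plant import bot
import cv2,numpy as np
for n in("scene","top"):
    im=bot.camera(n); cv2.imwrite(f"pics/{n}0.png",cv2.resize(im[:,:,::-1],(800,600),interpolation=cv2.INTER_CUBIC))
    c=bot.get_calibration(n); print(n,{k:(np.round(v,4).tolist()) for k,v in c.items()})
c=bot.get_calibration("wrist"); print({k:(np.round(v,4).tolist()) for k,v in c.items()})
s=bot.read_state();print(s)
E
```

```text
pics
scene {'fx': 365.4022, 'fy': 365.4022, 'cx': 256.8449, 'cy': 190.8085, 'view': [[0.345, 0.9385, -0.0166, -128.4397], [-0.7272, 0.2784, 0.6274, 313.362], [0.5934, -0.2044, 0.7785, -1631.4587], [0.0, 0.0, 0.0, 1.0]]}
top {'fx': 359.544, 'fy': 359.544, 'cx': 253.835, 'cy': 186.7765, 'view': [[-0.0195, -0.9998, -0.0071, -34.5941], [0.9967, -0.02, 0.0789, -536.2497], [-0.079, -0.0056, 0.9969, -1294.0949], [0.0, 0.0, 0.0, 1.0]]}
{'fx': 346.0218, 'fy': 346.0218, 'cx': 260.6057, 'cy': 191.9194, 'T_tool_cam': [[0.0011, 0.9691, 0.2468, 65.8815], [1.0, -0.0012, 0.0, -0.0929], [0.0003, 0.2468, -0.9691, -156.4171], [0.0, 0.0, 0.0, 1.0]]}
{'t': 0.1, 'joint_pos': array([ 1.43508690e+00,  3.59300003e-01,  1.11360682e-02, -2.90060236e-04,
       -1.22411912e+00, -2.88106563e-01]), 'qvel': array([-0.00028646, -0.00264285,  0.00221614,  0.0021556 ,  0.0005323 ,
       -0.00131688]), 'tau': array([-8.28234788e-04, -5.84165096e+01,  2.93749058e+01,  7.01536417e+00,
        1.01521148e-02, -5.00797807e-05]), 'tcp_pos': array([277.43351785, 614.85566175, 225.72331421]), 'eef_rot': array([ 9.77620728e-01, -2.10373813e-01, -7.93811052e-05,  7.51586284e-04]), 'contact_force': array([-0.29754205,  0.45072318,  0.06180341]), 'moment': array([-0.02088893, -0.0529311 , -0.02235954]), 'finger_force': 0.0, 'width': 87.56794923098339}
```

View pics/scene0.png

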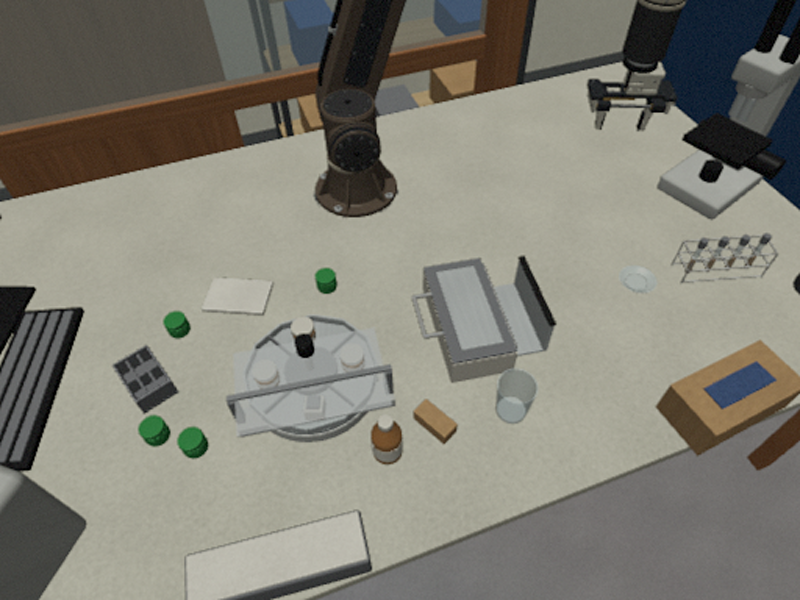

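View pics/top0.png

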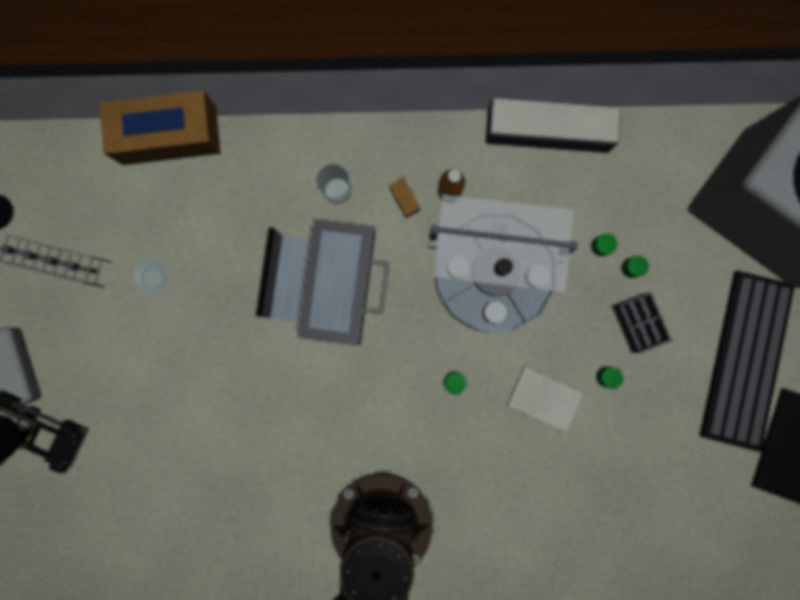

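The scene view shows the amber jars' white caps in the carousel at (302,327), (265,372) and (352,355), and the square cartridge at (315,405). Four green look-alikes stand outside the carousel at (326,280), (177,324), (153,430) and (193,442); I leave those alone. The box lid's handle is at (425,315). In the top view the knob is at (504,267) and the bar runs from (387,262) to (382,312).

```bash
cat > h.py <<'E'
from plant import bot
import cv2,numpy as np
from scipy.spatial.transform import Rotation as R
def cam(n,st=None):
    c=bot.get_calibration(n)
    if n=="wrist":
        s=st or bot.read_state(); T=np.eye(4); T[:3,:3]=R.from_quat(s["eef_rot"]).as_matrix(); T[:3,3]=s["tcp_pos"]
        V=np.linalg.inv(T@np.array(c["T_tool_cam"]))
    else: V=np.array(c["view"])
    return c,V
def px2w(n,u,v,z,st=None):
    c,V=cam(n,st); W=np.linalg.inv(V)
    d=W[:3,:3]@np.array([(u-c["cx"])/c["fx"],-(v-c["cy"])/c["fy"],-1]); o=W[:3,3]
    return o+d*(z-o[2])/d[2]
def w2px(n,p,st=None):
    c,V=cam(n,st); q=V[:3,:3]@np.array(p)+V[:3,3]
    return np.array([c["cx"]+c["fx"]*q[0]/-q[2], c["cy"]+c["fy"]*-q[1]/-q[2]])
def down(a):
    """tool pointing down, closing line (tool y) at world angle a"""
    y=np.array([np.cos(a),np.sin(a),0]); z=np.array([0,0,-1.]); x=np.cross(y,z)
    return R.from_matrix(np.c_[x,y,z]).as_quat()
def save(im,name,crop=None,f=1):
    if crop: im=im[crop[1]:crop[3],crop[0]:crop[2]]
    cv2.imwrite(f"pics/{name}.png",cv2.resize(im[:,:,::-1],None,fx=f,fy=f,interpolation=cv2.INTER_CUBIC))
E
python3 - <<'E'
from h import *
k=1/1.5625
def t(u,v,z): return px2w("top",u*k,v*k,z).round(0)
print("lid",[t(u,v,80) for u,v in((315,220),(375,226),(358,345),(298,338))])
print("bar",t(387,262,76),t(382,312,76))
print("knob",t(504,267,160),px2w("scene",305*k,340*k,160).round(0))
for u,v in((459,266),(539,276),(495,312)): print("jar",t(u,v,84))
print("cart",t(501,232,84))
for u,v in((455,383),(610,378)): print("green",t(u,v,44))
print("crossbar",t(433,232,117),t(576,246,117))
s=bot.read_state()
for a in (0,.1,-1.5,1.6):
  print(a,[bot.solve_ik(p,down(a)) is not None for p in([560,60,300],[600,-200,350],[560,0,80])])
E
```

```text
lid [array([697., 136.,  80.]), array([681.,   0.,  80.]), array([414.,  43.,  80.]), array([432., 176.,  80.])]
bar [599. -25.  76.] [487. -12.  76.]
knob [ 572. -272.  160.] [ 577. -272.  160.]
jar [ 586. -186.   84.]
jar [ 560. -364.   84.]
jar [ 481. -263.   84.]
cart [ 660. -282.   84.]
green [ 324. -174.   44.]
green [ 328. -525.   44.]
crossbar [ 658. -128.  117.] [ 620. -438.  117.]
0 [True, False, True]
0.1 [True, True, True]
-1.5 [True, True, True]
1.6 [True, True, True]
```

Run:
```python
from h import *
p=bot.read_state()["tcp_pos"]
bot.line_to([p[0],p[1],320],200)
bot.move_ptp([550,-20,300],down(-0.13))
import pickle
S={}
for n,q in(("A",None),("B",[520,-275,320])):
    if q: bot.move_ptp(q,down(-0.13))
    bot.pause(.3)
    s=bot.read_state(); S[n]=(s["tcp_pos"],s["eef_rot"],s["joint_pos"]); im=bot.camera("wrist"); save(im,"w"+n,None,1.5625); np.save("pics/w%s.npy"%n,im)
    print(s["t"],s["tcp_pos"].round(1),s["joint_pos"].round(2))
pickle.dump(S,open("S.pkl","wb"))
```

```text
3.5417 [550.  -19.7 300. ] [ 0.32  0.11 -0.15 -0.   -1.31  2.69]Traceback (most recent call last):
  File "<stdin>", line 8, in <module>
plant.Unreachable: the arm cannot take that pose within its joint ranges
```

View pics/wA.png

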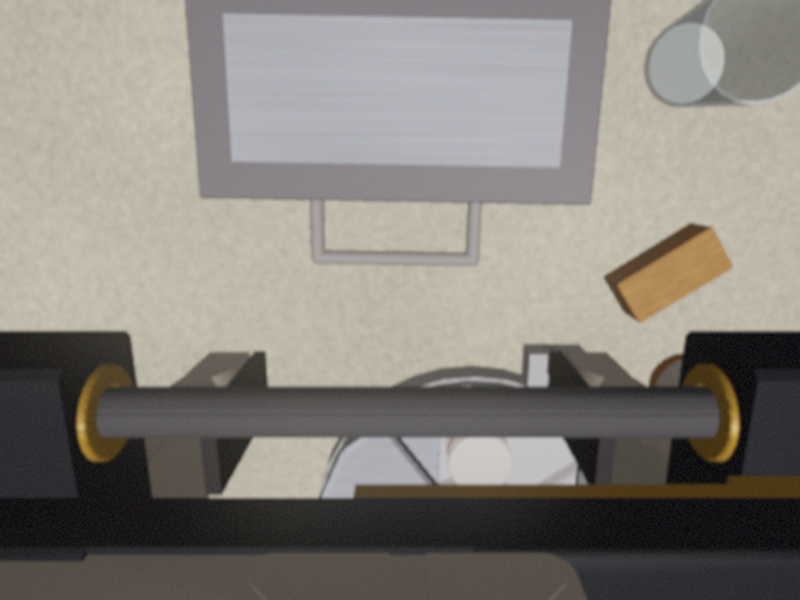

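The wrist view shows the shut lid, with its front corners at (201,197) and (591,203). The bail bar runs from (315,258) to (478,260), clear of the slide box and beaker.

```bash
cat > geo.py <<'E'
from h import *
E
python3 - <<'E'
from h import *
k=1/1.5625
s=bot.read_state()
w=lambda u,v,z: px2w("wrist",u*k,v*k,z,s).round(1)
print("frontL",w(201,197,80),"frontR",w(591,203,80),"backish",w(188,0,80),w(610,0,80))
print("bar",w(315,258,76),w(478,260,76))
for a in(np.pi-.13,-.13,1.44,1.44-np.pi):
  for p in([560,-150,320],[543,-18,57],[565,160,240],[590,325,126],[572,-272,126],[485,-261,51]):
    q=bot.solve_ik(p,down(a)); print(round(a,2),p,None if q is None else np.round(q,2)[[0,5]])
bot.move_ptp([560,-150,320],down(np.pi-.13)); bot.pause(.3)
s=bot.read_state(); im=bot.camera("wrist"); save(im,"wB",None,1.5625); print(s["t"],s["joint_pos"].round(3))
E
```

```text
frontL [415.5  41.1  80. ] frontR [680.3   2.7  80. ] backish [434.4 161.7  80. ] [697.8 127.6  80. ]
bar [484.9 -11.3  76. ] [599.9 -27.6  76. ]
3.01 [560, -150, 320] [ 0.08 -0.21]
3.01 [543, -18, 57] [ 0.33 -0.46]
3.01 [565, 160, 240] [ 0.61 -0.74]
3.01 [590, 325, 126] [ 0.79 -0.92]
3.01 [572, -272, 126] [-0.14  0.01]
3.01 [485, -261, 51] [-0.14  0.01]
-0.13 [560, -150, 320] [0.08 2.94]
-0.13 [543, -18, 57] [0.33 2.68]
-0.13 [565, 160, 240] [0.61 2.4 ]
-0.13 [590, 325, 126] [0.79 2.22]
-0.13 [572, -272, 126] None
-0.13 [485, -261, 51] None
1.44 [560, -150, 320] [ 0.08 -1.78]
1.44 [543, -18, 57] [ 0.33 -2.03]
1.44 [565, 160, 240] [ 0.61 -2.31]
1.44 [590, 325, 126] [ 0.79 -2.49]
1.44 [572, -272, 126] [-0.14 -1.57]
1.44 [485, -261, 51] [-0.14 -1.56]
-1.7 [560, -150, 320] [0.08 1.36]
-1.7 [543, -18, 57] [0.33 1.11]
-1.7 [565, 160, 240] [0.61 0.83]
-1.7 [590, 325, 126] [0.79 0.65]
-1.7 [572, -272, 126] [-0.14  1.58]
-1.7 [485, -261, 51] [-0.14  1.58]
6.35 [ 0.076  0.156 -0.051 -0.    -1.364 -0.205]
```

View pics/wB.png

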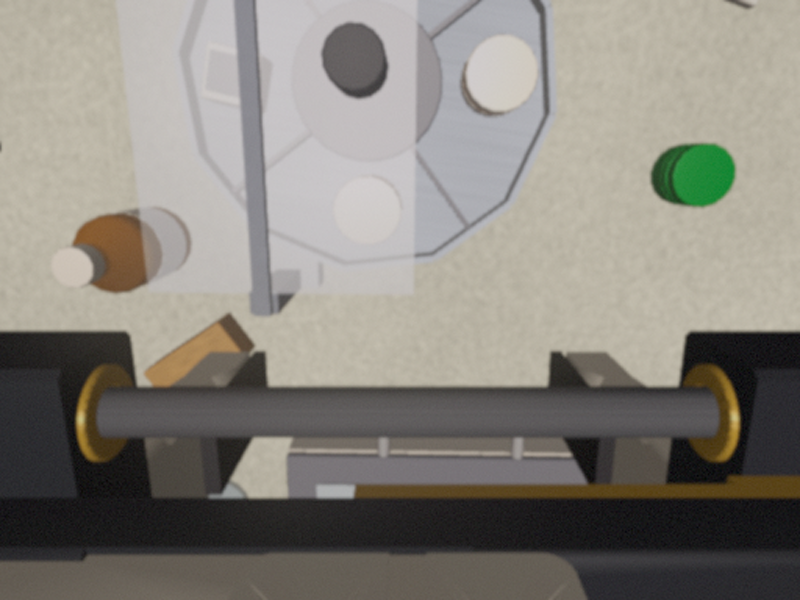

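The wrist view shows the knob top at (352,57), the front jar's cap at (503,73), the left jar's cap at (368,209), the cartridge at (237,76) and the guard's front edge at column 415. Two views agree on the lid's bar and hinge, so I open the lid now.

```bash
cat > geo.py <<'E'
from h import *
TH=-0.142
BX=np.array([np.cos(TH),np.sin(TH),0]); BY=np.array([-np.sin(TH),np.cos(TH),0])
BAR0=np.array([542.5,-19.2,76.]); HINGE=BAR0+180*BY
BOX=HINGE-70*BY; BOX[2]=0
ABAR=np.pi/2+TH-np.pi
def bar(t): return HINGE-180*np.cos(t)*BY+np.array([0,0,180*np.sin(t)])
def grip(p): return np.array(p)-[0,0,19]
def arc(t0,t1,v,fmax=30,n=None):
    f0=bot.read_state()["contact_force"]; n=n or max(2,int(abs(t1-t0)/.1))
    for t in np.linspace(t0,t1,n+1)[1:]:
        bot.line_to(grip(bar(t)),v); s=bot.read_state(); f=s["contact_force"]-f0
        if int(round(t*20))%4==0 or np.linalg.norm(f)>8: print(round(t,2),f.round(1),round(s["width"],1))
        if np.linalg.norm(f)>fmax: print("STOP",t); return t
    return t1
E
python3 - <<'E'
from geo import *
k=1/1.5625
s=bot.read_state(); w=lambda u,v,z: px2w("wrist",u*k,v*k,z,s).round(1)
print("knob",w(352,57,160),"front jar",w(503,73,84),"left",w(368,209,84),"cart",w(237,76,84),"guard",w(416,0,111),w(414,293,111),"xbar",w(245,0,117),w(264,312,117))
bot.move_ptp(BAR0+[0,0,110],down(ABAR)); bot.move_gripper(24,10)
bot.line_to(grip(BAR0)+[0,0,3],100)
s=bot.read_state(); print(s["t"],s["contact_force"].round(1),s["width"])
bot.line_to(grip(BAR0),40); bot.move_gripper(0,12)
s=bot.read_state(); print(s["t"],s["contact_force"].round(1),s["width"],s["finger_force"])
if 7<s["width"]<13: print("end",arc(0,0.6,120,25))
print(bot.read_state()["t"])
im=bot.camera("scene"); save(im,"s1",(200,140,400,290),4)
E
```

```text
knob [ 574.  -273.8  160. ] front jar [ 479.7 -264.8   84. ] left [ 583.6 -186.4   84. ] cart [ 658.6 -286.    84. ] guard [ 533.8 -309.7  111. ] [ 558.1 -127.1  111. ] xbar [ 636.  -321.3  117. ] [ 662.3 -128.5  117. ]
10.15 [-0.5 -0.  -0.1] 23.885651756942497
10.8 [-0.4  3.2  1.2] 9.481712552501254 11.996950954198837
0.6 [ 2.2  1.6 -6.6] 9.7
end 0.6
12.4667
```

View pics/s1.png

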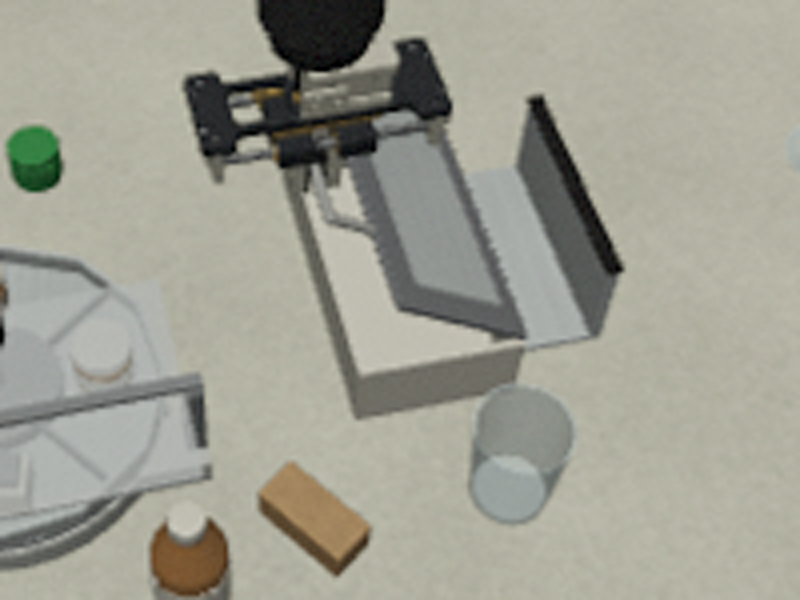

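The lid is coming up in the grip and the box is open underneath. I'll carry on over.

Run:
```python
from geo import *
t=arc(.6,2.45,150,25)
if t==2.45:
    t=arc(2.45,2.65,50,25); t=arc(2.65,2.745,20,15,n=5)
s=bot.read_state(); print(s["t"],s["contact_force"].round(1),s["width"],t)
save(bot.camera("scene"),"s2",(200,120,400,270),4)
```

```text
0.81 [-0.  -3.5  0.4] 9.6
1.01 [-2.  -6.7  4.3] 9.4
1.11 [-3.1 -8.8  8. ] 9.4
1.22 [-3.4 -8.5 10.9] 9.0
1.32 [-3.7 -8.4 12.2] 9.2
1.42 [-2.5 -6.6 11.4] 8.8
1.52 [-2.1 -5.4 10.2] 9.2
1.63 [-0.7 -5.7 10. ] 9.3
1.73 [-0.1 -5.5  9.3] 9.6
1.83 [ 2.3 -5.4  8.7] 9.5
1.94 [ 2.5 -5.2  7.5] 9.5
2.04 [ 2.9 -5.2  8.2] 9.5
2.14 [ 3.4 -3.6  8. ] 9.4
2.24 [ 3.6 -5.1  7.5] 9.4
2.35 [ 4.1 -3.9  6.7] 9.7
2.45 [ 4.2 -5.3  6. ] 9.7
20.1083 [ 6.1  0.9 -0.4] 9.185197750734442 2.745
```

View pics/s2.png

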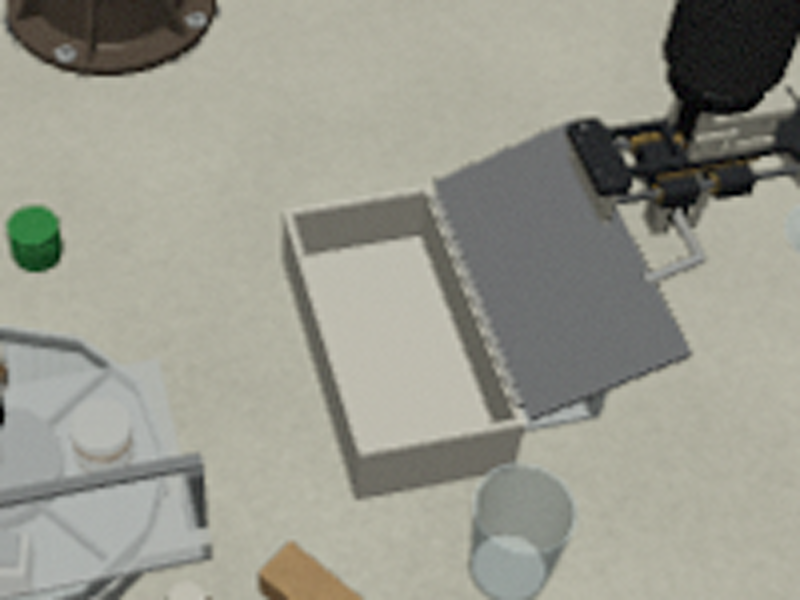

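Run:
```python
from geo import *
t=arc(2.745,2.775,10,8,n=6)
s=bot.read_state(); print(t,s["contact_force"].round(1))
bot.move_gripper(26,12); s=bot.read_state(); print(s["contact_force"].round(1),s["width"])
p=s["tcp_pos"]; bot.line_to([p[0],p[1],260],120)
# view of the carousel
bot.move_ptp([560,-150,320],down(np.pi-.13)); bot.move_gripper(88); bot.pause(.2)
s=bot.read_state(); save(bot.camera("wrist"),"w2",(120,0,480,215),2.2); print(s["t"],s["tcp_pos"].round(1),s["eef_rot"].round(3))
save(bot.camera("scene"),"s3",(120,130,380,300),3)
```

```text
2.76 [-4.2 -3.6 10.8] 9.4
STOP 2.765
2.765 [ 1.7 -3.3 10.3]
[ 0.7 -0.1  1. ] 26.18729402918427
26.0833 [ 560. -150.  320.] [-0.66   0.752  0.    -0.   ]
```

View pics/s3.png

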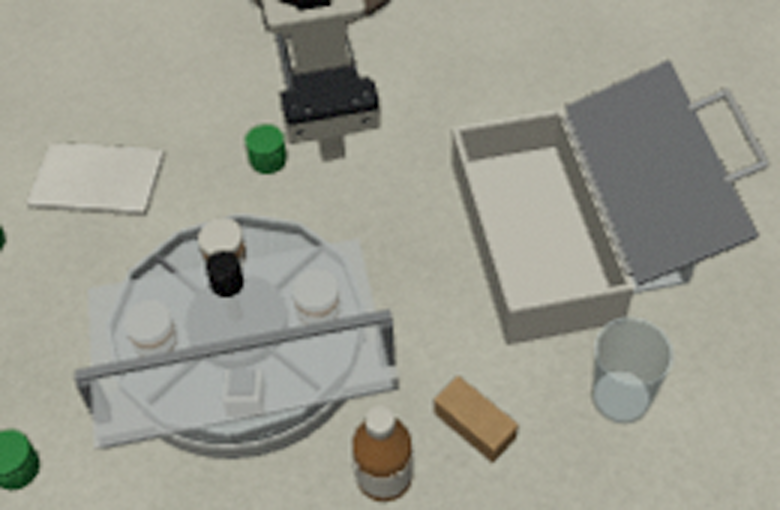

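View pics/w2.png

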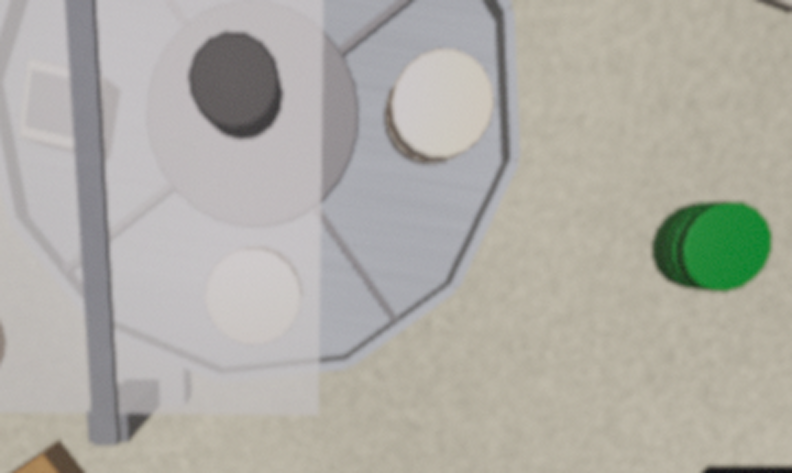

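The lid rests open at (660,170), and the three jars and the cartridge stand as before. The front jar's cap is at (442,103) in the wrist crop, which is image pixel (320.9,46.8).

```bash
cat > job.py <<'E'
from geo import *
AX=np.array([574.,-273.5,0]); HA=-0.134
AT=np.pi/2+HA; AP=np.pi+TH
SP=[BOX-70*BX-30*BY, BOX+70*BX-30*BY, BOX+30*BY]
def st(m):
    s=bot.read_state(); print(m,round(s["t"],1),s["tcp_pos"].round(1),s["contact_force"].round(1),"w",round(s["width"],1),"f",round(s["finger_force"],1)); return s
def pick(x,y):
    bot.move_gripper(74,20)
    bot.move_ptp([x,y,140],down(AT)); bot.line_to([x,y,53],90); st("at jar")
    bot.move_gripper(30,20); s=st("gripped")
    if not 46<s["width"]<54: raise SystemExit("bad grip")
    bot.line_to([x,y,75],50); bot.line_to([x,y,185],150); s=st("lifted")
def place(i):
    p=SP[i].copy()
    bot.move_ptp(p+[0,0,185],down(AP)); bot.line_to(p+[0,0,60],150); bot.line_to(p+[0,0,25],60)
    f0=bot.read_state()["contact_force"][2]
    for z in np.arange(24,17,-.7):
        bot.line_to(p+[0,0,z],15)
        if bot.read_state()["contact_force"][2]-f0>2.5: break
    st("down"); bot.move_gripper(64,20); bot.line_to(p+[0,0,185],150); st("placed")
def turn(d,j6a):
    """grip the knob with j6 at about j6a and turn by d"""
    bot.move_gripper(80,20)
    k=AX+[0,0,200]; q=bot.solve_ik(k,down(AP)); a=AP+(j6a-q[5])
    bot.move_ptp(k,down(a)); bot.line_to(AX+[0,0,127],120); bot.move_gripper(20,20); s=st("knob")
    q=np.array(s["joint_pos"])
    for f in np.linspace(0,1,5)[1:]:
        g=q.copy(); g[5]+=d*f; bot.move_joints(g)
    st("turned"); bot.move_gripper(80,20); bot.line_to(AX+[0,0,210],150); st("off")
E
python3 - <<'E'
from job import *
s=bot.read_state(); c=px2w("wrist",120+442/2.2,103/2.2,84,s); print(c.round(1))
pick(c[0],c[1]); place(0)
E
```

```text
[ 480.7 -264.9   84. ]
at jar 29.0 [ 481.2 -265.    53.5] [-0.4  1.  -0.3] w 74.3 f 0.0
gripped 29.6 [ 480.8 -264.9   53.2] [0.3 0.7 2.5] w 49.1 f 20.0
lifted 31.0 [ 480.  -264.6  183.9] [ 0.8 -0.1 -1.9] w 49.6 f 20.0
down 35.5 [484.6  70.   21.2] [-3.3 -0.2 10.1] w 49.6 f 20.0
placed 37.3 [484.   69.7 184.1] [ 0.4  0.1 -0.5] w 64.1 f 0.0
```

Run:
```python
from job import *
turn(1.546,0.0)
bot.move_ptp([560,-150,320],down(np.pi-.13)); bot.pause(.2)
s=bot.read_state(); save(bot.camera("wrist"),"w3",(120,0,480,215),2.2); print(s["t"])
```

```text
knob 40.7 [ 573.9 -273.5  127. ] [-0.9 -0.6  0.1] w 35.7 f 20.0
turned 42.5 [ 572.5 -274.6  127. ] [-6.  -3.8  3.6] w 35.9 f 20.0
off 44.2 [ 573.5 -273.2  209.1] [-0.2  0.1 -0.1] w 80.2 f 0.0
45.9
```

View pics/w3.png

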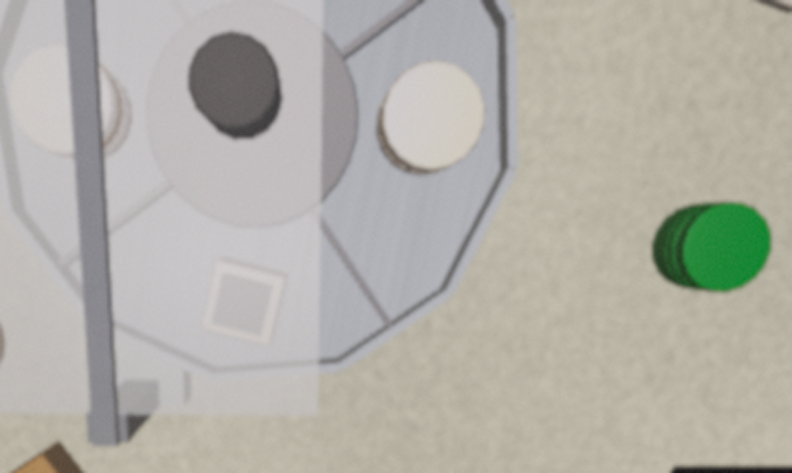

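The left jar is now at the front, its cap at (433,116). The last jar is at the back at (65,100) and the cartridge is at the side at (245,300).

Run:
```python
from job import *
s=bot.read_state(); c=px2w("wrist",120+433/2.2,116/2.2,84,s); print(c.round(1)); d=c-AX; print(np.hypot(d[0],d[1]))
c2=px2w("wrist",120+65/2.2,100/2.2,84,s); d=c2-AX; print(c2.round(1),np.hypot(d[0],d[1]),np.arctan2(d[1],d[0]))
pick(c[0],c[1]); place(1)
ang=np.arctan2(d[1],d[0]); D=(np.pi+HA-ang)-2*np.pi; print("turn",D)
turn(D,1.5)
bot.move_ptp([560,-150,320],down(np.pi-.13)); bot.pause(.2)
s=bot.read_state(); save(bot.camera("wrist"),"w4",(120,0,480,215),2.2); print(s["t"])
```

```text
[ 485.4 -259.8   84. ]
89.63865084417608
[ 659.9 -289.6   84. ] 87.38319544063103 -0.18548746970950344
at jar 48.7 [ 485.9 -259.9   53.5] [-0.2 -0.   0.5] w 74.0 f 0.0
gripped 49.2 [ 485.5 -259.8   53.2] [-0.9  1.3  2.2] w 49.9 f 20.0
lifted 50.7 [ 484.8 -259.5  184. ] [-0.8 -0.7 -0.9] w 49.4 f 20.0
down 55.2 [623.2  50.1  21.3] [-2.5  0.2  7. ] w 49.5 f 20.0
placed 57.0 [622.5  50.  183.9] [-0.9  0.  -0.7] w 63.9 f 0.0
turn -3.0901051838802895
knob 60.8 [ 573.7 -274.8  127.1] [-1.3 -6.2 -0.8] w 35.5 f 20.0
turned 63.9 [ 573.8 -274.8  127.1] [-0.1 -1.9 -0.7] w 35.5 f 20.0
off 65.5 [ 573.5 -273.2  209.2] [ 0.1 -0.2 -1.4] w 79.9 f 0.0
66.95
```

View pics/w4.png

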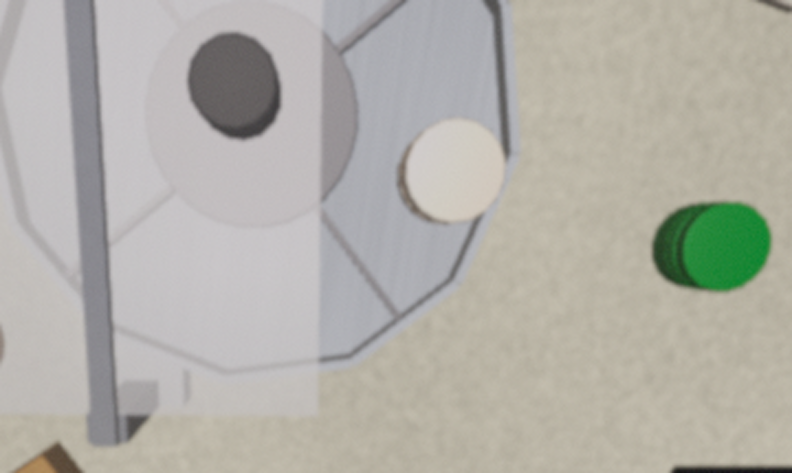

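The jar has been knocked aside in its bay, its cap now at (455,170). I measure it, turn it round to the front and look again.

Run:
```python
from job import *
s=bot.read_state(); c=px2w("wrist",120+455/2.2,170/2.2,84,s); d=c-AX; a=np.arctan2(d[1],d[0]); print(c.round(1),np.hypot(d[0],d[1]),a)
D=(np.pi+HA)-a; print(D)
turn(D,0)
bot.move_ptp([560,-150,320],down(np.pi-.13)); bot.pause(.2)
s=bot.read_state(); save(bot.camera("wrist"),"w5",(120,0,480,215),2.2); print(s["t"])
```

```text
[ 476.7 -233.7   84. ] 105.0835004683402 2.7533224370633445
0.25427021652644877
knob 69.5 [ 573.9 -273.5  127. ] [0.1 0.3 0.1] w 35.7 f 20.0
turned 70.5 [ 573.6 -273.4  127. ] [-3.   1.3  2.9] w 35.5 f 20.0
off 72.1 [ 573.5 -273.2  209.1] [ 0.4  0.2 -0. ] w 80.1 f 0.0
72.9833
```

View pics/w5.png

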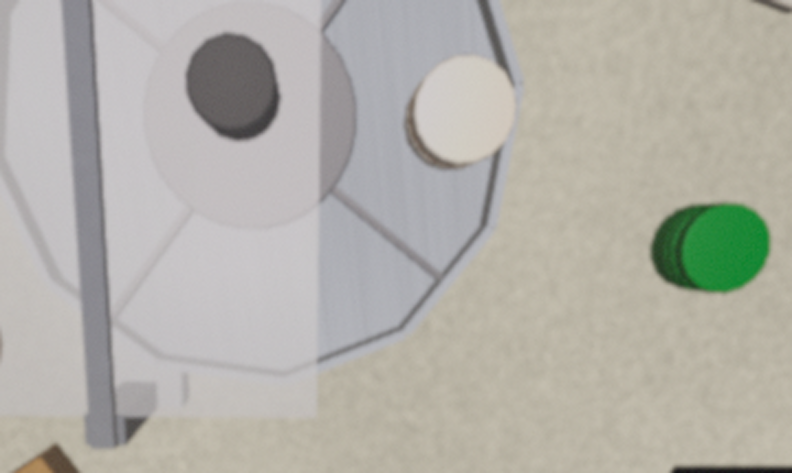

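The jar is at the front, its cap at (464,110), close to the rim. I use a narrower opening and a slightly higher grip.

```bash
sed -i 's/def pick(x,y):/def pick(x,y,w=74,h=53):/; s/move_gripper(74,20)/move_gripper(w,20)/; s/\[x,y,53\]/[x,y,h]/; s/def place(i):/def place(i,z0=25):/; s/\[0,0,25\],60/[0,0,z0],60/; s/arange(24,17,-.7)/arange(z0-1,z0-8,-.7)/' job.py
python3 - <<'E'
from job import *
s=bot.read_state(); c=px2w("wrist",120+464/2.2,110/2.2,84,s); d=c-AX; print(c.round(1),np.hypot(d[0],d[1]))
pick(c[0],c[1],66,56); place(2,28)
bot.move_ptp([545,-60,330],down(TH)); bot.pause(.2)
s=bot.read_state(); save(bot.camera("wrist"),"w6",(80,0,440,215),2.2); print(s["t"])
E
```

```text
[ 469.7 -260.9   84. ] 105.0319816501794
at jar 75.9 [ 470.2 -261.    56.5] [ 0.2 -0.1  0.9] w 66.1 f 0.0
gripped 76.3 [ 469.9 -261.    56.4] [-0.7 -0.2  4.1] w 49.2 f 20.0
lifted 77.7 [ 469.1 -260.7  184. ] [-0.2 -0.3 -0.7] w 49.5 f 20.0
down 82.1 [562.4 119.4  24.4] [-1.2 -0.1  3.5] w 49.4 f 20.0
placed 83.8 [561.8 119.2 184. ] [-0.1 -1.1 -0.8] w 63.9 f 0.0
86.925
```

View pics/w6.png

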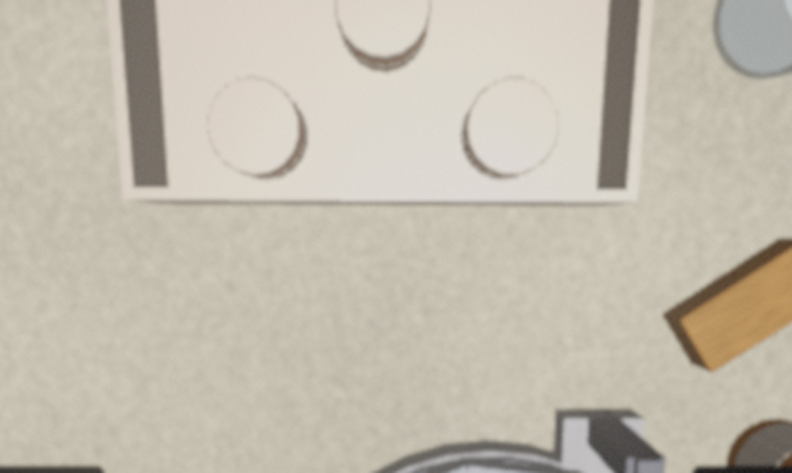

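All three jars stand upright in the box, with caps at (383,15), (252,123) and (513,125). Now I close the lid.

Run:
```python
from job import *
g=grip(bar(2.75))
bot.move_ptp(g+[0,0,110],down(ABAR)); bot.move_gripper(26,12)
bot.line_to(g+[0,0,3],80); bot.line_to(g,30); st("at bar")
bot.move_gripper(0,12); s=st("grip")
if 7<s["width"]<13:
    t=arc(2.75,2.65,60,25)
    if t==2.65: t=arc(2.65,.25,150,28)
    if t==.25: t=arc(.25,.08,50,25); t=arc(.08,.0,20,12,n=5); t=arc(t,-.03,10,8,n=6)
    st(t)
save(bot.camera("scene"),"s4",(120,130,380,300),3)
```

```text
at bar 91.4 [591.5 323.6 125.6] [0.7 0.1 0.7] w 25.6 f 0.0
grip 91.8 [591.6 324.1 125.8] [ 0.2  1.9 -0.2] w 9.4 f 12.0
2.02 [-2.6  1.   7.2] 9.3
1.92 [-2.8 -0.5  8.3] 9.4
1.82 [-1.9 -1.1  6.7] 9.7
1.61 [ 0.  -3.2  4.4] 9.5
1.4 [ 2.1 -4.3 -1.5] 9.0
1.19 [ 2.7 -4.5 -4. ] 9.5
0.98 [ 0.9 -3.  -3.5] 9.4
0.02 [0.  1.4 0.1] 9.1
0.0 [-3.1  2.1  7.3] 8.9
-0.0 [-1.7  0.3  5. ] 9.7
-0.01 [-2.   0.4  7.8] 9.4
STOP -0.01
-0.01 101.6 [543.3 -19.   56.7] [-1.6  5.5 13.9] w 9.4 f 12.0
```

View pics/s4.png

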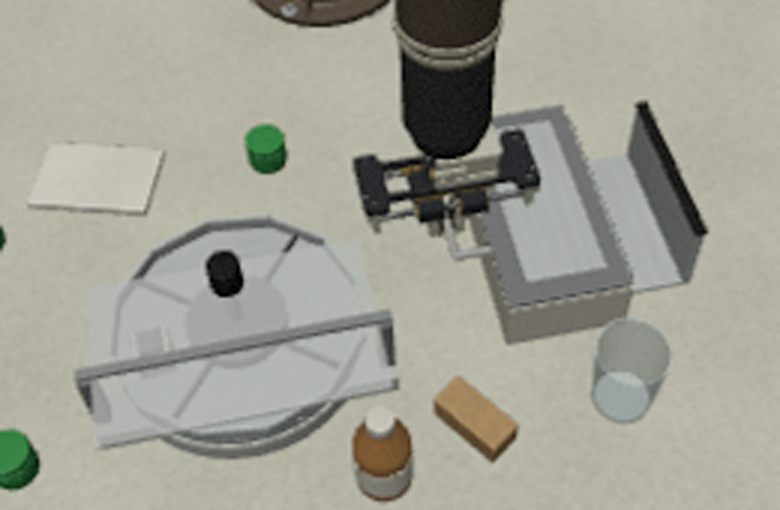

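The lid is fully down, pressing on the box with about 10 N. The cartridge still stands in the carousel at (152,342). I release, retreat and check.

Run:
```python
from job import *
bot.move_gripper(26,12); st("open"); p=bot.read_state()["tcp_pos"]; bot.line_to([p[0],p[1],200],100)
bot.move_ptp([450,-40,330],down(ABAR)); bot.pause(.5); st("clear")
a=bot.camera("scene"); save(a,"s5",(120,120,400,300),2.8)
```

```text
open 102.2 [542.2 -19.4  55. ] [-0.2  0.2 -0.3] w 25.9 f 0.0
clear 105.0 [450.1 -40.  329.6] [-0.1 -0.7 -0. ] w 26.1 f 0.0
```

View pics/s5.png

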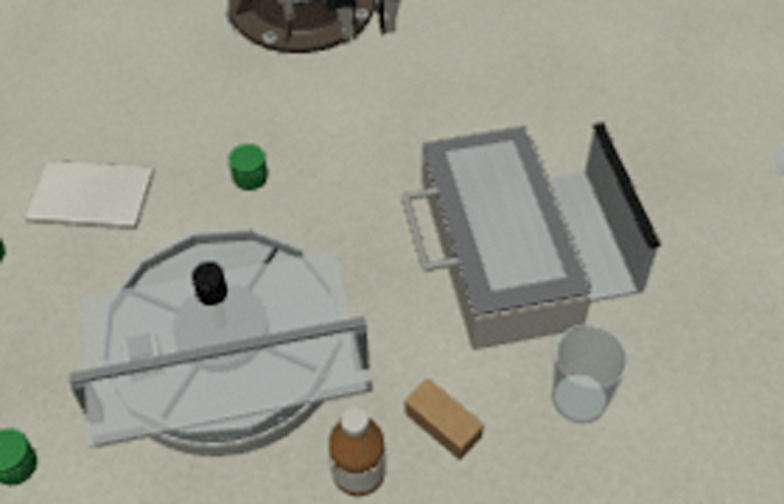

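The lid is shut flat at (510,220), the cartridge is at (140,347), and nothing else looks disturbed.

```bash
python3 -c "
from plant import bot
print(bot.close_job())"
```

```text
the job is handed in; nothing more can be done
None
```

I handed the job in at about 105 s of the 210 s allowed: all three jars stand upright in the cooling box, the lid is fully shut, the cartridge is still in the carousel, and the last picture shows nothing else disturbed.

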